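Slide a metal strip out over the stand's edge and lay it on the etching bars

ROBOT

A 6-joint arm with a two-finger parallel gripper is mounted at the origin on a cart in front of the work surface, level with it; the furniture and walls round the work are solid. World frame = base frame: x ahead of the robot, y to its left, z up, the work surface at z = 0. Lengths are in m, angles in degrees, forces in N, time in s.
With the tool pointing down it reaches from about 0.375 to 0.9 m from the base axis. Payload 3.1 kg.
Tool frame: the origin (TCP) lies on the front face of the gripper's body, between the roots of the fingers; the fingertips stand 70 mm ahead of it and the grasp point (between the pads) lies 51 mm ahead of it; x points along the fingers, y is the direction in which the jaws open and shut, and the axes are right-handed (so a half turn about x gives the same grasp; the last joint's range is limited). The gripper opens to 87 mm and grips with 3 to 60 N. Pads are 19 mm wide; open, the fingers measure 117 mm over their backs; the gripper's body (75 mm by 190 mm) begins 51 mm behind the grasp point.
Start: joints at [-75.659, 30.224, 82.088, -0, 67.689, -10.227], TCP at [0.26, -0.568, 0.292] pointing down, gripper open.
Joint ranges: [-176.69, 176.69], [-43.24, 126.21], [12.49, 139.97], [-82, 262], [0, 151.66], [-163.58, 163.58]. Speed limits (degrees/s): [159.86, 159.86, 180, 180, 180, 180].

INTERFACE

Orientations are given as a 3x3 rotation matrix whose columns are the frame's x, y, z axes.
In Python, from rig import bot gives the robot as it stands.
- The arm moves only by the shell command python3 -m crank 'ROWS'. ROWS is JSON, a list of rows, each an object with "slide": the shift along the world's x, y, z in mm, a list of three; "turn": the turn, a rotation vector about the world's x, y, z in degrees, a list of three; "grip": the opening, from 0 (shut) to 1 (fully open). In form: [{"slide": [tx, ty, tz], "turn": [wx, wy, wz], "grip": grip}, ...]. A call has 1 to 5 rows; each row shifts and turns the pose as measured when the row begins; what a row does not reach is not made up. A row lasts 1/12 s, in which the tool goes at most 41.7 mm and 7.16 degrees, less where a joint would pass 70% of its speed; a pose out of reach is approached as far as the arm can. A call with a gripper value outside its range is refused whole. The fingers move at their own pace and stop on an object; the grip force is fixed at half the most. Time passes only in rows, so rows that do not move let the fingers close. It gives the time, the measured TCP pose, the force and the opening at its end, in the units of the state.
- bot.read_state(): the state, without advancing time (a new reading comes with each control period).
- bot.capture(name): name is "side" or "top" or "wrist"; returns (picture, depth): 384x512x3 uint8, red, green, blue; 384x512 float32, m along the optical axis (not along the pixel's ray), 0 where there is no reading.
- bot.camera_params(name): a dict with "intrinsics" (3x3 intrinsics, pixels), "world_from_camera" (4x4, takes a point from camera to world coordinates); the wrist camera has in their place "tool_from_camera" (4x4, takes a point from camera to tool coordinates, whose origin is the TCP and whose axes are the tool frame's). Camera axes: x right, y down, z forward; pixel columns grow to the right and rows downward; lengths in m; the calibration is good to about 2 mm. A picture is of the moment at which its call begins: read the wrist's pose just before it. camera_params takes no time and is no camera call.
- bot.hand_in(): hands the job in, once; it reports no verdict.
Trained networks look in the newest picture that a camera, given by its name, has taken for a name from the list of things; names that differ only in an ending like _2 or _b are one class to them, and where a whole thing is asked for, a point or a joint stands for the part that bears it (a point fixed in the world has none). Each returns a list of dicts, best first, with "conf" (0 to 1); they miss things now and then, are a little off and sometimes report something else, mostly with a low value. They report only what shows in the picture. A call takes as long as a camera call. They do not tell look-alikes from the thing itself.
- bot.outline_of(camera, target): "pixels" (384x512 bool, what is visible of it) and "centre" ([row, column] in pixels, amid what is visible of it).
- bot.spot_point(camera, target): "centre" ([row, column] in pixels: a listed point, or the origin of a listed thing).
The state is a dict: "time_s": time; "joint_positions": joint angles; "qvel": joint speeds; "tau": joint torques, N m; "position": TCP position; "tcp_rot": TCP orientation; "force": force on the tool from outside, world axes, zero at the start; "moment": the same for the moment, N m; "opening": opening from 0.0 (shut) to 1.0 (fully open).
Only numpy, scipy, OpenCV 4.12 (cv2) and the standard library are available. Lean on these libraries where they do the work, as an engineer would, in place of code of your own. Each camera call takes 0.05 s, during which the arm holds its last target. There are 200 camera calls.

TASK

The thin metal strip lies flat between the lips of the drying stand, where its sides cannot be gripped: slide it out over the stand's open front until about a third of its length sticks out, and leave it resting there untouched for a moment. Then take it by the end that sticks out, lift it off and set it down flat on the etching rack, centred on the rack and lying square across both bars. Do not let it fall or drop, and leave the petri dish, the blue cup and the wash bottle where they are.

Things in the scene. Friction and masses are not known exactly. Their poses are not given: they have to be found in the camera images.
- strip: bare aluminium strip 120 x 46 x 4 mm (x, y, z), about 70 g, loose and flat on the stand's floor. Origin: centre of its underside; x along its length (away from the robot), z up. At the start its near end is 5 to 20 mm behind the open front edge, within 0.08 rad and 5 mm of the stand's middle line. It tips off if more than 55 mm sticks out
- stand: dark steel stand, fixed, 200 mm deep (x), 90 wide (y). Origin: centre of its underside, on the worktop; x runs from the open front (nearer the robot) to the back, z up. Flat floor 60 mm above the worktop, x = -100 to +94 mm; lips 6 mm thick, 10 mm above the floor, along both sides (78 mm clear between) and the back (inner face x = +94); no lip in front, free space below and before it
- stand_edge (a point): middle of the open front edge of the stand's floor, at the floor's top (60 mm above the worktop); axes as the stand's: x points inward to the back, so -x points out over the edge
- rack: etching rack, fixed: white drip tray 110 x 204 mm (x, y), walls 14 mm high; over it two steel bars, 8 mm thick, run along y at x = -22 and +22 mm, tops 50 mm above the worktop, on steel end plates at y = +-94 mm (70 wide, 8 thick, up to 46 high). Origin: centre of its underside, on the worktop; z up, x away from the robot. The strip shall lie along the rack's x
- petri_dish: clear petri dish with lid, 92 mm across, 16 mm high, loose bystander; origin: centre of its underside
- mould_cup: small blue mould cup, 41 mm across, 30 mm high, loose bystander; origin: centre of its underside
- wash_bottle: white plastic wash bottle with spout, 65 x 75 x 129 mm, loose bystander; origin: centre of its underside
Things that resemble listed ones, but are neither listed nor needed, are in the scene too. There is more than one size of the strip; the one meant has the size given above.

How it is judged:
By the outcome, as a careful person would: the job done as asked, in the order asked, and still so for the second after the job is handed in, with the robot touching nothing.
It also fails if it takes over 58 s, if anything falls off the work surface, if the arm or the gripper's body presses on something with over 40 N, if the wrist force passes 120 N, or if a joint passes its speed limit or range.

## Working session

There is one attempt and no reset: what is moved stays moved. The work goes in short steps, Python scripts to look and compute and a shell command to move; the robot and the scene stay as the last step left them, time stands still between calls to the robot, and variables do not carry over. Pictures are saved under pics/ and viewed, about 8 in all and at most 12, crops included, and the job is handed in when it is done.

```bash
ls; mkdir -p pics; cat > h.py <<'E'
import numpy as np, cv2
from rig import bot
def pts(cam, d, st=None):
    p=bot.camera_params(cam); K=np.array(p["intrinsics"])
    v,u=np.mgrid[:384,:512]
    P=np.stack([(u-K[0,2])/K[0,0]*d,(v-K[1,2])/K[1,1]*d,d],-1)
    if cam=="wrist":
        T=np.eye(4);T[:3,:3]=st["tcp_rot"];T[:3,3]=st["position"];T=T@np.array(p["tool_from_camera"])
    else: T=np.array(p["world_from_camera"])
    return P@T[:3,:3].T+T[:3,3]
def save(n,img): cv2.imwrite("pics/"+n,img[...,::-1])
E
python3 - <<'E'
from h import *
ims=[]
for c in("top","side"):
    im,d=bot.capture(c);W=pts(c,d);ims.append(im);np.save(c+"W.npy",W);np.save(c+"im.npy",im);np.save(c+"d.npy",d)
    for t in("strip","stand","rack","petri_dish","mould_cup","wash_bottle"):
        for o in bot.outline_of(c,t)[:3]:
            m=o["pixels"]&(d>0); q=W[m]
            print(c,t,round(o["conf"],2),np.round(o["centre"]),m.sum(),np.round(np.median(q,0),3) if len(q) else'', np.round(np.percentile(q,[2,98],axis=0),3).tolist() if len(q) else '')
    print([(c,"edge",o["conf"],o["centre"],W[int(o["centre"][0]),int(o["centre"][1])]) for o in bot.spot_point(c,"stand_edge")][:2])
print(bot.read_state()["tcp_rot"])
save("a.png",cv2.resize(ims[0],(800,600)))
save("b.png",cv2.resize(ims[1],(800,600)))
E
```

```text
pics
top strip 0.77 [183. 386.] 461 [ 0.535 -0.453  0.003] [[0.517, -0.492, -0.001], [0.554, -0.413, 0.006]]
top strip 0.57 [184. 323.] 1050 [ 0.531 -0.29   0.064] [[0.476, -0.321, 0.06], [0.587, -0.258, 0.067]]
top strip 0.35 [228. 231.] 1205 [ 0.426 -0.066  0.015] [[0.383, -0.106, -0.001], [0.466, -0.023, 0.019]]
top stand 0.69 [160. 335.] 2460 [ 0.573 -0.303  0.06 ] [[0.456, -0.357, 0.004], [0.65, -0.235, 0.071]]
top rack 0.88 [189. 135.] 3876 [0.526 0.163 0.003] [[0.474, 0.06, -0.001], [0.579, 0.257, 0.05]]
top rack 0.74 [139. 186.] 763 [0.633 0.029 0.071] [[0.612, 0.003, -0.001], [0.687, 0.061, 0.126]]
top petri_dish 0.61 [231. 230.] 1194 [ 0.424 -0.066  0.015] [[0.384, -0.108, 0.01], [0.466, -0.025, 0.019]]
top mould_cup 0.63 [162. 228.] 232 [ 0.588 -0.064  0.011] [[0.567, -0.084, 0.001], [0.604, -0.047, 0.033]]
top wash_bottle 0.97 [138. 183.] 678 [0.631 0.028 0.072] [[0.612, 0.002, 0.012], [0.665, 0.059, 0.126]]
[('top', 'edge', 0.56, [214.6, 314.9], array([ 0.4617155 , -0.27265589,  0.00126304]))]
side strip 0.72 [154. 256.] 390 [ 0.53  -0.285  0.064] [[0.475, -0.317, 0.061]
[... 290 characters left out ...]
, -0.36, -0.0], [0.656, -0.229, 0.071]]
side rack 0.71 [294. 261.] 4360 [0.524 0.171 0.004] [[0.471, 0.066, 0.001], [0.578, 0.263, 0.051]]
side petri_dish 0.64 [218. 295.] 762 [ 0.424 -0.057  0.016] [[0.382, -0.104, 0.006], [0.466, -0.019, 0.019]]
side mould_cup 0.56 [216. 237.] 239 [ 0.584 -0.058  0.02 ] [[0.564, -0.082, 0.003], [0.602, -0.042, 0.031]]
side wash_bottle 0.59 [241. 213.] 988 [0.637 0.057 0.062] [[0.611, -0.063, -0.0], [0.67, 0.095, 0.11]]
[('side', 'edge', 0.8, [162.4, 282.8], array([ 0.44577135, -0.33467591,  0.00264367]))]
[[ 1.85259613e-05  4.15752131e-01 -9.09477963e-01]
 [-8.00742608e-05 -9.09477960e-01 -4.15752131e-01]
 [-9.99999997e-01  8.05279835e-05  1.64420911e-05]]
```

View pics/a.png

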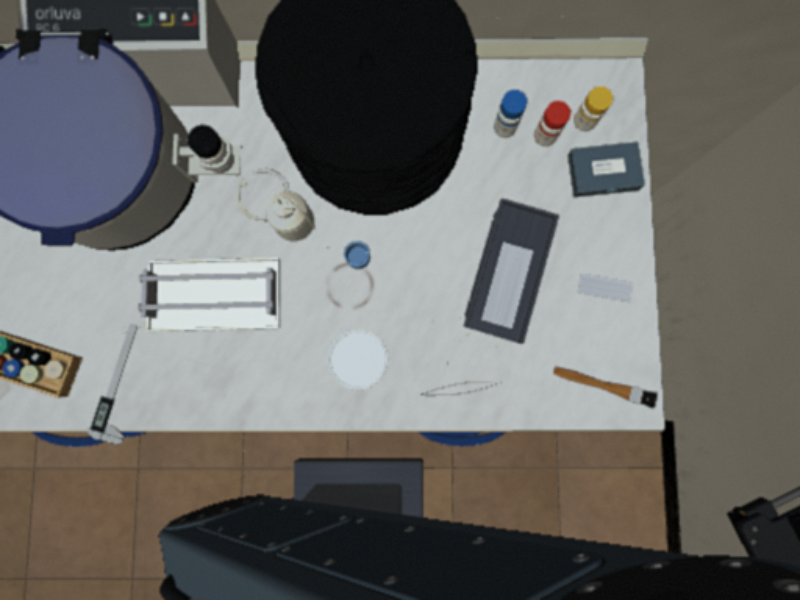

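```bash
python3 - <<'E'
from h import *
im=np.load("topim.npy");W=np.load("topW.npy")
save("c.png",cv2.resize(im[120:250,270:440],None,fx=4.5,fy=4.5,interpolation=cv2.INTER_CUBIC))
z=W[...,2];
def rect(m,n):
    q=W[m][:,:2]; r=cv2.minAreaRect((q*1000).astype(np.float32)); print(n,m.sum(),np.round(r[0],1),np.round(r[1],1),round(r[2],2),np.round(np.median(W[m][:,2]),4))
x,y=W[...,0],W[...,1]
reg=(x>.4)&(x<.72)&(y<-.2)&(y>-.4)
rect(reg&(z>.05)&(z<.08),"stand all"); rect(reg&(z>.0675)&(z<.08),"lips")
g=im.astype(int).mean(-1)
print(np.histogram(g[reg&(z>.055)&(z<.067)],10))
rr=(x>.4)&(x<.66)&(y>.03)&(y<.29)
rect(rr&(z>.044)&(z<.056)&(y>.07),"bars"); rect(rr&(z>.009)&(z<.056)&(x<.59),"tray")
E
```

```text
stand all 3461 [ 583.  -259.3] [178.5 234.8] 72.82 0.0617
lips 486 [ 583.2 -259.4] [178.4 234.4] 72.86 0.0697
(array([  78, 1555,  105,   66,   49,   42,   25,   26,   79,  885]), array([ 36.        ,  50.46666667,  64.93333333,  79.4       ,
        93.86666667, 108.33333333, 122.8       , 137.26666667,
       151.73333333, 166.2       , 180.66666667]))
bars 695 [578.2 178.7] [165.7 217.8] 3.5 0.0484
tray 1279 [525.6 172.3] [112.3 232.1] 2.09 0.0449
```

View pics/c.png

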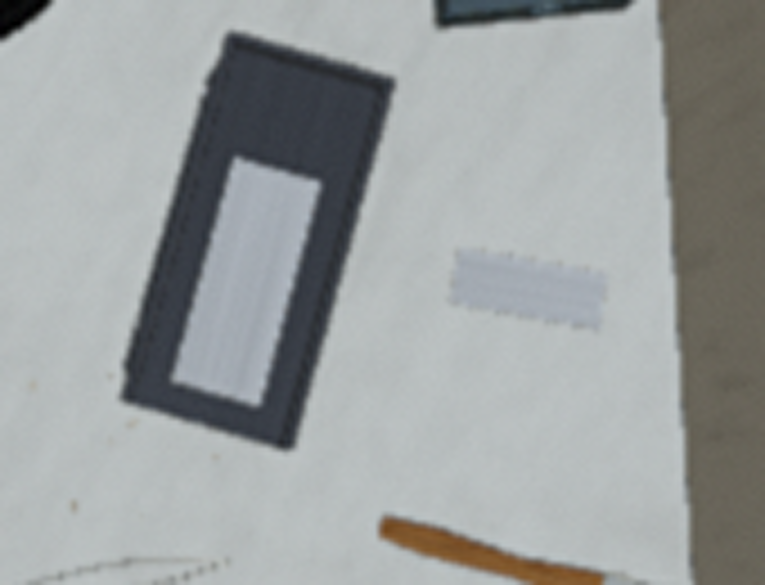

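The strip on the stand (row 184, col 323), bright and about 120 mm long at z≈0.064, is the one meant. The small plate at (183, 386), about 80 mm long and lying on the worktop, is the look-alike, and the enlarged crop confirms that. Next I'll measure the exact geometry.

```bash
cat >> h.py <<'E'
def planerect(cam,m,zp,n,st=None):
    """largest component of mask -> min-area rect on plane z=zp (m), mm"""
    m=m.astype(np.uint8); k,l,s,_=cv2.connectedComponentsWithStats(m)
    m=(l==1+np.argmax(s[1:,4])).astype(np.uint8)
    p=bot.camera_params(cam); K=np.array(p["intrinsics"])
    if cam=="wrist":
        T=np.eye(4);T[:3,:3]=st["tcp_rot"];T[:3,3]=st["position"];T=T@np.array(p["tool_from_camera"])
    else: T=np.array(p["world_from_camera"])
    M=cv2.resize(m*255,None,fx=4,fy=4,interpolation=cv2.INTER_LINEAR)>127
    c=max(cv2.findContours(M.astype(np.uint8),0,1)[0],key=cv2.contourArea)[:,0].astype(float)
    c=(c+.5)/4-.5
    d=np.c_[(c-K[:2,2])/[K[0,0],K[1,1]],np.ones(len(c))]@T[:3,:3].T
    X=T[:3,3]+d*((zp-T[2,3])/d[:,2])[:,None]
    r=cv2.minAreaRect((X[:,:2]*1000).astype(np.float32))
    print(n,"centre",np.round(r[0],1),"size",np.round(r[1],1),"ang",round(r[2],2)); return r
E
python3 - <<'E'
from h import *
for c in("top","side"):
    im=np.load(c+"im.npy");W=np.load(c+"W.npy");x,y,z=np.moveaxis(W,-1,0);g=im.astype(int).mean(-1)
    reg=(x>.42)&(x<.7)&(y<-.2)&(y>-.4)
    planerect(c,reg&(g>110)&(z>.055),.064,c+" strip")
    planerect(c,reg&(z>.052),.069,c+" stand")
    rr=(x>.45)&(x<.6)&(y>.03)&(y<.29)
    planerect(c,rr&(z>.04)&(z<.056),.049,c+" bars")
    planerect(c,rr&(z>.006)&(z<.056),.014,c+" tray")
    for lo,hi in((.49,.525),(.53,.565)):
        b=(x>lo)&(x<hi)&(y>.08)&(y<.25)&(z>.047)&(z<.053)
        q=W[b]; f=np.polyfit(q[:,1],q[:,0],1);print("bar",b.sum(),"slope deg",np.degrees(f[0]),"x at .163",np.polyval(f,.163),"y",np.percentile(q[:,1],[1,99]))
E
```

```text
top strip centre [ 531.  -289.9] size [ 48.5 122.3] ang 73.41
top stand centre [ 552.8 -295.8] size [ 92.4 202.8] ang 72.85
top bars centre [525.7 157.9] size [ 70.2 204.4] ang 0.51
top tray centre [525.6 165.4] size [112.2 220.2] ang 1.13
bar 184 slope deg -1.3271777502186854 x at .163 0.5036958731703091 y [0.08161499 0.24943806]
bar 178 slope deg -1.1522948743676504 x at .163 0.5479348649340692 y [0.08283297 0.24778557]
side strip centre [ 552.2 -294. ] size [112.9 207.6] ang 72.79
side stand centre [ 552.1 -285.9] size [114.2 205.8] ang 73.28
side bars centre [525.1 163.6] size [ 69.6 210.5] ang 1.07
side tray centre [524.9 148. ] size [111.5 241.3] ang 1.03
bar 235 slope deg -1.0743032051013297 x at .163 0.5027411686278316 y [0.08224321 0.24753861]
bar 249 slope deg -0.9120162569285518 x at .163 0.5467581854902873 y [0.08205664 0.24780354]
```

```bash
python3 - <<'E'
from h import *
for c in("top","side"):
    W=np.load(c+"W.npy");d=np.load(c+"d.npy");m=(d>0)&(W[...,2]>.1)&(W[...,0]>.4)&(W[...,0]<1.1)&(W[...,1]<.1)&(W[...,1]>-.5)
    q=W[m];
    for a in np.arange(-.5,.1,.1):
        k=q[(q[:,1]>=a)&(q[:,1]<a+.1)]
        if len(k):print(c,round(a,1),len(k),"minx",np.percentile(k[:,0],1).round(3),"maxz",np.percentile(k[:,2],99).round(3))
E
python3 -m crank '[{"slide":[33,24,0],"turn":[0,0,-7],"grip":0.15},{"slide":[33,24,0],"turn":[0,0,-7],"grip":0.15},{"slide":[33,24,0],"turn":[0,0,-7],"grip":0.15},{"slide":[33,24,0],"turn":[0,0,-7],"grip":0.15},{"slide":[33,24,0],"turn":[0,0,-7],"grip":0.15}]'
```

```text
top -0.5 251 minx 0.94 maxz 0.124
top -0.4 270 minx 0.797 maxz 0.125
top -0.3 1387 minx 0.697 maxz 0.256
top -0.2 6312 minx 0.646 maxz 0.254
top -0.1 6271 minx 0.645 maxz 0.254
top -0.0 1809 minx 0.632 maxz 0.256
side -0.5 1158 minx 0.924 maxz 0.33
side -0.4 1572 minx 0.924 maxz 0.428
side -0.3 2380 minx 0.724 maxz 0.418
side -0.2 4841 minx 0.647 maxz 0.533
side -0.1 7432 minx 0.645 maxz 0.525
side -0.0 8289 minx 0.68 maxz 0.255
time_s: 1.22
position: [0.4174, -0.4556, 0.2925]
tcp_rot: [[-0.004, -0.18, -0.984], [-0.005, -0.984, 0.18], [-1.0, 0.005, 0.003]]
force: [0.8, 0.3, -0.3]
opening: 0.707
```

```bash
python3 -m crank '[{"slide":[32,23,-5],"turn":[0,0,-6.7],"grip":0.15},{"slide":[32,23,-10],"turn":[0,0,0],"grip":0.15},{"slide":[32,23,-10],"turn":[0,0,0],"grip":0.15},{"slide":[32,23,-10],"turn":[0,0,0],"grip":0.15},{"slide":[32,23,-10],"turn":[0,0,0],"grip":0.15}]'; python3 -m crank '[{"slide":[30,22,0],"turn":[0,0,0],"grip":0.15},{"slide":[6,5,0],"turn":[0,0,0],"grip":0.15},{"slide":[0,0,0],"turn":[0,0,0],"grip":0.15}]'
python3 - <<'E'
from h import *
st=bot.read_state(); im,d=bot.capture("wrist"); W=pts("wrist",d,st)
x,y,z=np.moveaxis(W,-1,0); g=im.astype(int).mean(-1)
print(st["position"],np.degrees(np.arctan2(st["tcp_rot"][1][1],st["tcp_rot"][0][1])))
reg=(x>.4)&(x<.7)&(y<-.2)&(y>-.42)
planerect("wrist",reg&(z>.052),.069,"stand",st)
planerect("wrist",reg&(z>.058)&(g>110),.064,"strip",st)
save("w1.png",im)
E
```

```text
time_s: 1.63
position: [0.5821, -0.3381, 0.2508]
tcp_rot: [[0.002, -0.301, -0.954], [-0.011, -0.954, 0.301], [-1.0, 0.01, -0.005]]
force: [-0.0, 0.3, 0.4]
opening: 0.324
time_s: 1.88
position: [0.6249, -0.3022, 0.2473]
tcp_rot: [[0.001, -0.292, -0.956], [-0.007, -0.956, 0.292], [-1.0, 0.006, -0.003]]
force: [-0.6, -0.9, 0.4]
opening: 0.166
[ 0.62492331 -0.30218706  0.24725737] -106.9698757016697
stand centre [ 535.8 -281.8] size [531.2 248.3] ang 72.6
strip centre [ 595.2 -308.2] size [ 91.5 113.5] ang 72.88
```

View pics/w1.png

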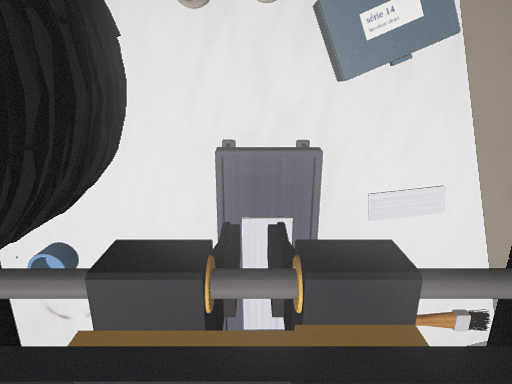

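The wrist view shows the stand's back lip at row 149, the strip's far edge at row 218 (cols 242–293), and the fingers above the strip. I'll locate that edge in world coordinates.

```bash
python3 - <<'E'
from h import *
st=bot.read_state(); p=bot.camera_params("wrist");K=np.array(p["intrinsics"])
T=np.eye(4);T[:3,:3]=st["tcp_rot"];T[:3,3]=st["position"];T=T@np.array(p["tool_from_camera"])
s=np.array([.956,-.294]);n=np.array([.294,.956]);c=np.array([.5528,-.2958])
for name,u,v,z in(("far L",243,218.5,.064),("far R",292.5,218.5,.064),("backL",217,149,.07),("backR",321,149,.07)):
    d=T[:3,:3]@[(u-K[0,2])/K[0,0],(v-K[1,2])/K[1,1],1]; X=T[:3,3]+d*(z-T[2,3])/d[2]
    print(name,X[:2].round(4),"stand frame",((X[:2]-c)@s).round(4),((X[:2]-c)@n).round(4))
X=st["position"][:2]-c;print("tcp",X@s,X@n)
E
python3 -m crank '[{"slide":[-13,-12,-20],"turn":[0,0,0],"grip":0.15},{"slide":[0,0,-25],"turn":[0,0,0],"grip":0.15},{"slide":[0,0,0],"turn":[0,0,0],"grip":0.15}]'
```

```text
far L [ 0.5952 -0.2856] stand frame 0.0375 0.0223
far R [ 0.5821 -0.3278] stand frame 0.0375 -0.022
backL [ 0.6623 -0.2846] stand frame 0.1014 0.0429
backR [ 0.6372 -0.3661] stand frame 0.1014 -0.0424
tcp 0.07049906246573788 0.014644746131998138
time_s: 2.18
position: [0.6099, -0.3175, 0.2041]
tcp_rot: [[0.004, -0.293, -0.956], [-0.011, -0.956, 0.293], [-1.0, 0.009, -0.007]]
force: [-1.0, 1.0, -0.4]
opening: 0.153
```

```bash
python3 -m crank '[{"slide":[2,3.5,-25],"turn":[0.6,0.2,0],"grip":0.15},{"slide":[0,0,-25],"turn":[0,0,0],"grip":0.15},{"slide":[0,0,-10],"turn":[0,0,0],"grip":0.15},{"slide":[0,0,0],"turn":[0,0,0],"grip":0.15}]'
```

```text
time_s: 2.52
position: [0.6086, -0.321, 0.1474]
tcp_rot: [[0.004, -0.3, -0.954], [-0.005, -0.954, 0.3], [-1.0, 0.003, -0.005]]
force: [0.7, 0.5, -0.5]
opening: 0.147
```

```bash
python3 -m crank '[{"slide":[3,7,-5],"turn":[0.2,0.2,0.3],"grip":0.15},{"slide":[0,0,0],"turn":[0,0,0],"grip":0.15}]';python3 -m crank '[{"slide":[0,0,-5],"turn":[0,0,0],"grip":0.15},{"slide":[0,0,0],"turn":[0,0,0],"grip":0.15}]'
```

```text
time_s: 2.68
position: [0.6112, -0.3157, 0.1441]
tcp_rot: [[0.001, -0.298, -0.955], [-0.002, -0.955, 0.298], [-1.0, 0.002, -0.001]]
force: [-0.2, 1.0, -0.7]
opening: 0.15
time_s: 2.85
position: [0.6123, -0.3164, 0.1416]
tcp_rot: [[0.004, -0.297, -0.955], [-0.005, -0.955, 0.297], [-1.0, 0.003, -0.006]]
force: [-0.4, 0.3, 0.3]
opening: 0.151
```

```bash
for i in 1; do python3 -m crank '[{"slide":[0,1,-5],"turn":[0,0,0],"grip":0.15},{"slide":[0,0,-3],"turn":[0,0,0],"grip":0.15}]'; python3 -m crank '[{"slide":[0,0,-1.5],"turn":[0,0,0],"grip":0.15},{"slide":[0,0,0],"turn":[0,0,0],"grip":0.15}]'; done
```

```text
time_s: 3.02
position: [0.6136, -0.316, 0.1357]
tcp_rot: [[0.008, -0.297, -0.955], [-0.008, -0.955, 0.297], [-1.0, 0.005, -0.01]]
force: [-0.1, 0.3, 0.1]
opening: 0.15
time_s: 3.18
position: [0.6138, -0.3157, 0.1339]
tcp_rot: [[0.008, -0.296, -0.955], [-0.008, -0.955, 0.296], [-1.0, 0.005, -0.01]]
force: [-0.4, 0.3, 0.1]
opening: 0.151
```

```bash
python3 -m crank '[{"slide":[0,0,-2],"turn":[0.4,0.4,0],"grip":0.15},{"slide":[0,0,0],"turn":[0,0,0],"grip":0.15}]'; python3 -m crank '[{"slide":[0,0,-1.5],"turn":[0,0,0],"grip":0.15},{"slide":[0,0,0],"turn":[0,0,0],"grip":0.15}]'
```

```text
time_s: 3.35
position: [0.6138, -0.3155, 0.1319]
tcp_rot: [[0.001, -0.296, -0.955], [-0.0, -0.955, 0.296], [-1.0, 0.0, -0.001]]
force: [-0.0, 0.1, -0.3]
opening: 0.149
time_s: 3.52
position: [0.6142, -0.3157, 0.1304]
tcp_rot: [[0.001, -0.296, -0.955], [-0.001, -0.955, 0.296], [-1.0, 0.0, -0.001]]
force: [-0.6, -0.7, 0.0]
opening: 0.15
```

```bash
python3 -m crank '[{"slide":[-4.8,1.8,0.8],"turn":[0,0,0],"grip":0.15},{"slide":[-4.8,1.5,0],"turn":[0,0,0],"grip":0.15},{"slide":[-3.8,1.2,0],"turn":[0,0,0],"grip":0.15},{"slide":[-3.8,1.2,0],"turn":[0,0,0],"grip":0.15},{"slide":[-3.8,1.2,0],"turn":[0,0,0],"grip":0.15}]'
python3 -m crank '[{"slide":[-3.8,1.2,0],"turn":[0,0,0],"grip":0.15},{"slide":[-3.8,1.2,0],"turn":[0,0,0],"grip":0.15},{"slide":[-3.8,1.2,0],"turn":[0,0,0],"grip":0.15}]'
```

```text
time_s: 3.93
position: [0.5916, -0.3084, 0.1312]
tcp_rot: [[0.002, -0.296, -0.955], [-0.001, -0.955, 0.296], [-1.0, 0.001, -0.002]]
force: [-0.6, 1.0, -0.8]
opening: 0.151
time_s: 4.18
position: [0.5787, -0.3044, 0.1314]
tcp_rot: [[0.002, -0.296, -0.955], [-0.001, -0.955, 0.296], [-1.0, 0.001, -0.002]]
force: [1.5, 0.2, -0.7]
opening: 0.148
```

```bash
python3 -m crank '[{"slide":[-4.3,1.4,0],"turn":[0,0,0],"grip":0.15},{"slide":[-4.3,1.4,0],"turn":[0,0,0],"grip":0.15},{"slide":[-4.3,1.4,0],"turn":[0,0,0],"grip":0.15},{"slide":[-4.3,1.4,0],"turn":[0,0,0],"grip":0.15},{"slide":[0,0,0],"turn":[0,0,0],"grip":0.15}]'
cat > strip.py <<'E'
from h import *
import sys
s=np.array([.956,-.294]);n=np.array([.294,.956]);c=np.array([552.8,-295.8])
st=bot.read_state()
for cam in("top","side"):
    im,d=bot.capture(cam);W=pts(cam,d);x,y,z=np.moveaxis(W,-1,0);g=im.astype(int).mean(-1)
    m=(x>.39)&(x<.62)&(y<-.2)&(y>-.36)&(g>110)&(z>.05)&(z<.08)
    print(cam,m.sum())
    if m.sum()>50:
        r=planerect(cam,m,.064,"strip");b=cv2.boxPoints(r)-c
        print("stand frame along",np.sort(b@s).round(1),"lat",np.sort(b@n).round(1))
    save(sys.argv[1]+cam+".png",cv2.resize(im[120:270,250:450] if cam=="top" else im[80:230,160:360],None,fx=3,fy=3))
t=st["position"][:2]*1000-c;print("tcp",t@s,t@n)
E
python3 strip.py p1
```

```text
time_s: 4.6
position: [0.5587, -0.2978, 0.1315]
tcp_rot: [[0.001, -0.296, -0.955], [-0.001, -0.955, 0.296], [-1.0, 0.0, -0.002]]
force: [0.3, 0.0, 0.3]
opening: 0.149
top 0
side 584
strip centre [ 495.  -276.3] size [112.8 133.9] ang 72.79
stand frame along [-128.1 -127.8    5.8    6.1] lat [-54.9 -54.6  58.   58.3]
tcp 6.268705567719059 -0.15680529566669302
```

```bash
python3 -c "
import cv2,numpy as np
cv2.imwrite('pics/p1.png',np.vstack([cv2.imread('pics/p1top.png'),cv2.imread('pics/p1side.png')])[:, :][::1][::1])
a=cv2.imread('pics/p1.png');cv2.imwrite('pics/p1.png',cv2.resize(a,(400,600)))"
```

```text
(no output)
```

View pics/p1.png

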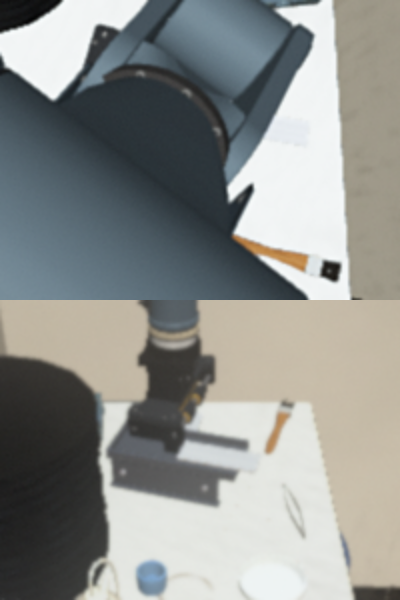

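The side view shows the strip straight and partly over the front edge. The top view is blocked by the arm, so I'll take the overhang from the side point cloud.

```bash
cat > over.py <<'E'
from h import *
s=np.array([.956,-.294]);n=np.array([.294,.956]);c=np.array([.5528,-.2958])
im,d=bot.capture("side");W=pts("side",d);g=im.astype(int).mean(-1)
a=(W[...,:2]-c)@s;l=(W[...,:2]-c)@n;z=W[...,2]
m=(abs(l)<.04)&(a>-.17)&(a<-.03)&(z>.056)&(z<.072)&(g>110)
print("n",m.sum(),"z",np.percentile(z[m],[5,50,95]).round(4))
for lo,hi in((-.02,-.01),(-.01,0),(0,.01),(.01,.02)):
    k=m&(l>=lo)&(l<hi); print(lo,"front",np.sort(a[k])[:3].round(4))
k=m&(a<-.1);print("lat",np.percentile(l[k],[1,99]).round(4))
b=d*0
f=(abs(l)>.038)&(abs(l)<.046)&(a>-.13)&(a<0)&(z>.066)&(z<.074); print("stand lip front",np.sort(a[f])[:4].round(4))
st=bot.read_state();t=st["position"][:2]-c;print("tcp",t@s,t@n,st["time_s"])
E
python3 over.py
```

```text
n 398 z [0.0596 0.0644 0.0681]
-0.02 front [-0.1264 -0.1257 -0.123 ]
-0.01 front [-0.1255 -0.1246 -0.1219]
0 front [-0.1263 -0.1253 -0.1238]
0.01 front [-0.1265 -0.1238 -0.1205]
lat [-0.0385  0.0258]
stand lip front [-0.101  -0.1003 -0.1002 -0.0981]
tcp 0.0073859067612156775 -0.0003779686923709027 4.75
```

```bash
python3 -m crank '[{"slide":[-4.3,1.4,0],"turn":[0,0,0],"grip":0.15},{"slide":[-4.3,1.4,0],"turn":[0,0,0],"grip":0.15},{"slide":[-4.3,1.3,0],"turn":[0,0,0],"grip":0.15},{"slide":[-1.9,0.6,0],"turn":[0,0,0],"grip":0.15},{"slide":[0,0,0],"turn":[0,0,0],"grip":0.15}]'; python3 over.py
```

```text
time_s: 5.17
position: [0.5446, -0.2937, 0.1318]
tcp_rot: [[0.005, -0.296, -0.955], [-0.003, -0.955, 0.296], [-1.0, 0.001, -0.005]]
force: [1.1, 0.1, -0.4]
opening: 0.151
n 446 z [0.0603 0.0643 0.0675]
-0.02 front [-0.1408 -0.1381 -0.1367]
-0.01 front [-0.1407 -0.1401 -0.139 ]
0 front [-0.1402 -0.1392 -0.1383]
0.01 front [-0.139  -0.1357 -0.133 ]
lat [-0.03    0.0285]
stand lip front [-0.1007 -0.1005 -0.0979 -0.0963]
tcp -0.008338971424495162 -0.0004026704590147212 5.2167
```

```bash
python3 -m crank '[{"slide":[5,-1.5,0],"turn":[0,0,0],"grip":0.15},{"slide":[0,0,10],"turn":[0,0,0],"grip":0.15},{"slide":[0,0,30],"turn":[0,0,0],"grip":0.15},{"slide":[0,0,40],"turn":[0,0,0],"grip":0.8},{"slide":[0,0,35],"turn":[0,0,0],"grip":0.8}]'
python3 -m crank '[{"slide":[0,0,0],"turn":[0,0,0],"grip":1},{"slide":[0,0,0],"turn":[0,0,0],"grip":1},{"slide":[0,0,0],"turn":[0,0,0],"grip":1},{"slide":[0,0,0],"turn":[0,0,0],"grip":1},{"slide":[0,0,0],"turn":[0,0,0],"grip":1}]'
python3 -m crank '[{"slide":[-35,11,0],"turn":[0,0,0],"grip":1},{"slide":[-35,11,0],"turn":[0,0,0],"grip":1},{"slide":[-30,10,0],"turn":[0,0,0],"grip":1},{"slide":[0,0,0],"turn":[0,0,0],"grip":1},{"slide":[0,0,0],"turn":[0,0,0],"grip":1}]'
python3 - <<'E'
from h import *
s=np.array([.956,-.294]);n=np.array([.294,.956]);c=np.array([552.8,-295.8])
st=bot.read_state(); im,d=bot.capture("wrist"); W=pts("wrist",d,st)
a=(W[...,:2]*1000-c)@s;l=(W[...,:2]*1000-c)@n;z=W[...,2];g=im.astype(int).mean(-1)
m=(abs(l)<42)&(a>-160)&(a<60)&(z>.055)&(z<.075)&(g>120)
r=planerect("wrist",m,.064,"strip",st);b=cv2.boxPoints(r)-c
print("along",np.sort(b@s).round(1),"lat",np.sort(b@n).round(1))
t=st["position"][:2]*1000-c;print("tcp",t@s,t@n,st["position"][2])
save("w2.png",im)
E
python3 over.py
```

```text
time_s: 5.63
position: [0.5457, -0.292, 0.2425]
tcp_rot: [[-0.013, -0.296, -0.955], [0.011, -0.955, 0.296], [-1.0, -0.006, 0.015]]
force: [0.0, -1.4, 0.2]
opening: 0.233
time_s: 6.05
position: [0.5495, -0.2942, 0.253]
tcp_rot: [[0.002, -0.295, -0.955], [-0.001, -0.955, 0.295], [-1.0, 0.0, -0.002]]
force: [0.1, 0.4, -1.2]
opening: 0.595
time_s: 6.47
position: [0.444, -0.2585, 0.246]
tcp_rot: [[-0.008, -0.294, -0.956], [0.009, -0.956, 0.294], [-1.0, -0.006, 0.01]]
force: [-0.0, -0.1, -0.3]
opening: 0.956
strip centre [ 478.6 -270.6] size [ 46.4 118.5] ang 72.95
along [-137.6 -137.6  -19.1  -19.1] lat [-21.  -20.9  25.4  25.5]
tcp -114.99047592351059 3.698903414718239 0.24603990696031466
n 448 z [0.0602 0.0642 0.0683]
-0.02 front [-0.1403 -0.1387 -0.1374]
-0.01 front [-0.1406 -0.1397 -0.137 ]
0 front [-0.1405 -0.1394 -0.1385]
0.01 front [-0.1393 -0.1385 -0.1378]
lat [-0.0287  0.0286]
stand lip front [-0.101  -0.1008 -0.0976 -0.0975]
tcp -0.11412431924873578 0.0037094830933570933 6.5667
```

View pics/w2.png

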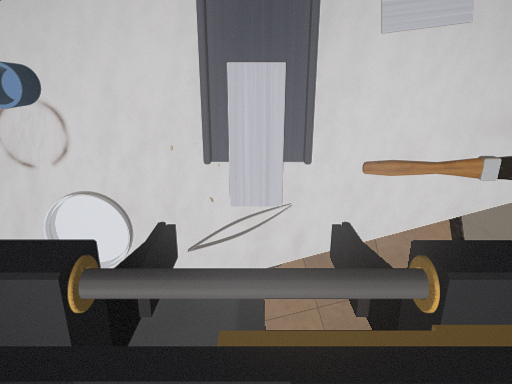

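The strip is resting with about 39 mm overhang, straight and untouched (front row 205, stand edge row 162, both fingers clear). Now I'll descend around the free end.

```bash
python3 -m crank '[{"slide":[-2,-1.5,-25],"turn":[-0.5,-0.4,0],"grip":1},{"slide":[0,0,-25],"turn":[0,0,0],"grip":1},{"slide":[0,0,-20],"turn":[0,0,0],"grip":1},{"slide":[0,0,0],"turn":[0,0,0],"grip":1}]'
python3 -m crank '[{"slide":[0,0,0],"turn":[0,0,0],"grip":1}]'
```

```text
time_s: 6.9
position: [0.4491, -0.2645, 0.1748]
tcp_rot: [[0.008, -0.292, -0.956], [-0.009, -0.956, 0.292], [-1.0, 0.006, -0.011]]
force: [-0.7, 1.3, -0.5]
opening: 0.998
time_s: 6.98
position: [0.4501, -0.2651, 0.1741]
tcp_rot: [[0.008, -0.292, -0.956], [-0.008, -0.956, 0.292], [-1.0, 0.006, -0.01]]
force: [0.9, -0.0, 0.2]
opening: 1.0
```

```bash
python3 -m crank '[{"slide":[-9,4.5,-10],"turn":[0.5,0.4,0],"grip":1},{"slide":[0,0,0],"turn":[0,0,0],"grip":1}]'
python3 -m crank '[{"slide":[0,0,-15],"turn":[0,0,0],"grip":1},{"slide":[0,0,0],"turn":[0,0,0],"grip":1}]'
```

```text
time_s: 7.15
position: [0.4424, -0.2612, 0.1641]
tcp_rot: [[0.002, -0.291, -0.957], [-0.0, -0.957, 0.291], [-1.0, -0.0, -0.002]]
force: [-0.4, 0.1, 0.1]
opening: 1.0
time_s: 7.32
position: [0.4432, -0.262, 0.1502]
tcp_rot: [[0.005, -0.291, -0.957], [-0.003, -0.957, 0.291], [-1.0, 0.001, -0.006]]
force: [-0.4, 0.2, -0.6]
opening: 1.002
```

```bash
python3 -m crank '[{"slide":[-2.5,1.7,-12],"turn":[0.2,0.3,0],"grip":1},{"slide":[0,0,-12],"turn":[0,0,0],"grip":1},{"slide":[0,0,0],"turn":[0,0,0],"grip":1}]'
python3 -m crank '[{"slide":[0,0,-9],"turn":[0,0,0],"grip":1},{"slide":[0,0,0],"turn":[0,0,0],"grip":1}]'
```

```text
time_s: 7.57
position: [0.4418, -0.2614, 0.1274]
tcp_rot: [[0.004, -0.291, -0.957], [-0.003, -0.957, 0.291], [-1.0, 0.002, -0.005]]
force: [-0.9, 0.4, 0.5]
opening: 0.998
time_s: 7.73
position: [0.4419, -0.2615, 0.1184]
tcp_rot: [[0.004, -0.291, -0.957], [-0.004, -0.957, 0.291], [-1.0, 0.002, -0.005]]
force: [-0.0, -0.3, -0.2]
opening: 1.002
```

```bash
python3 -m crank '[{"slide":[0,0.5,-5.4],"turn":[0.2,0.2,0],"grip":1},{"slide":[0,0,0],"turn":[0,0,0],"grip":0.6},{"slide":[0,0,0],"turn":[0,0,0],"grip":0.6},{"slide":[0,0,0],"turn":[0,0,0],"grip":0.6},{"slide":[0,0,0],"turn":[0,0,0],"grip":0.6}]'
python3 -m crank '[{"slide":[0,0,0],"turn":[0,0,0],"grip":0.6},{"slide":[0,0,0],"turn":[0,0,0],"grip":0.3},{"slide":[0,0,0],"turn":[0,0,0],"grip":0.3},{"slide":[0,0,0],"turn":[0,0,0],"grip":0.3},{"slide":[0,0,0],"turn":[0,0,0],"grip":0.3}]'
python3 -m crank '[{"slide":[0,0,0],"turn":[0,0,0],"grip":0.3},{"slide":[0,0,0],"turn":[0,0,0],"grip":0.3},{"slide":[0,0,0],"turn":[0,0,0],"grip":0.3}]'
```

```text
time_s: 8.15
position: [0.4425, -0.2614, 0.1133]
tcp_rot: [[0.002, -0.291, -0.957], [-0.001, -0.957, 0.291], [-1.0, 0.0, -0.002]]
force: [-1.0, 0.0, 0.9]
opening: 0.784
time_s: 8.57
position: [0.4427, -0.2615, 0.114]
tcp_rot: [[0.003, -0.291, -0.957], [-0.002, -0.957, 0.291], [-1.0, 0.001, -0.003]]
force: [0.4, 0.1, -0.1]
opening: 0.519
time_s: 8.82
position: [0.4426, -0.2615, 0.114]
tcp_rot: [[0.003, -0.291, -0.957], [-0.002, -0.957, 0.291], [-1.0, 0.001, -0.003]]
force: [-0.2, -0.9, -2.2]
opening: 0.516
```

```bash
python3 -m crank '[{"slide":[0,0,3],"turn":[0,0,0],"grip":0.2},{"slide":[0,0,5],"turn":[0,0,0],"grip":0.2},{"slide":[0,0,10],"turn":[0,0,0],"grip":0.2},{"slide":[0,0,15],"turn":[0,0,0],"grip":0.2},{"slide":[0,0,20],"turn":[0,0,0],"grip":0.2}]'
python3 -m crank '[{"slide":[0,0,20],"turn":[0,0,0],"grip":0.2},{"slide":[0,0,15],"turn":[0,0,0],"grip":0.2},{"slide":[0,0,0],"turn":[0,0,0],"grip":0.2}]'
python3 - <<'E'
from h import *
st=bot.read_state(); im,d=bot.capture("wrist"); W=pts("wrist",d,st)
T=np.array(st["tcp_rot"]);q=(W-st["position"])@T*1000  # tool frame: x fwd,y jaw,z
g=im.astype(int).mean(-1)
m=(d>0)&(q[...,0]>30)&(q[...,0]<75)&(abs(q[...,1])<30)&(q[...,2]<-12)&(q[...,2]>-130)&(g>110)
p=q[m];print(m.sum(),np.percentile(p,[1,50,99],axis=0).round(1))
print("pitch slope (x fwd per z)",np.degrees(np.arctan(np.polyfit(p[:,2],p[:,0],1))), "roll",np.degrees(np.arctan(np.polyfit(p[:,1],p[:,0],1)[0])))
e=[(np.median(p[(p[:,2]>z-5)&(p[:,2]<z+5),1]).round(2)) for z in(-30,-45,-60,-75)];print("mid y",e)
print("tool z range",p[:,2].min(),p[:,2].max())
save("w3.png",im);print(st["position"],st["force"])
E
```

```text
time_s: 9.23
position: [0.4404, -0.2596, 0.1667]
tcp_rot: [[-0.005, -0.291, -0.957], [0.005, -0.957, 0.291], [-1.0, -0.003, 0.006]]
force: [0.2, 0.7, -0.7]
opening: 0.513
time_s: 9.48
position: [0.4414, -0.2604, 0.2085]
tcp_rot: [[0.0, -0.291, -0.957], [0.0, -0.957, 0.291], [-1.0, -0.0, -0.0]]
force: [-0.4, 0.3, -0.8]
opening: 0.516
20476 [[ 50.4 -23.3 -96.3]
 [ 51.9  -0.6 -59.8]
 [ 53.5  21.7 -13.1]]
pitch slope (x fwd per z) [-0.58028289 88.88374798] roll -0.006048232987091713
mid y [np.float64(-0.14), np.float64(-0.57), np.float64(-0.96), np.float64(-1.33)]
tool z range -97.48103205035649 -12.004052984217537
[ 0.44140524 -0.26036968  0.2084818 ] [-0.37798228  0.27994261 -0.84407502]
```

View pics/w3.png

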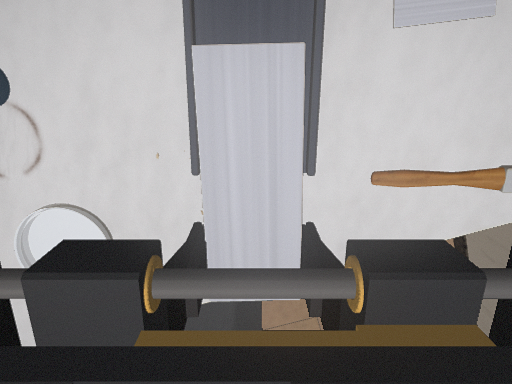

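The strip is held flat: pitch about 0.6°, far end row 45, near end row 300. I'll carry it high over to the rack.

```bash
python3 -m crank '[{"slide":[1,10,10],"turn":[0,0,1],"grip":0.2},{"slide":[2,18,15],"turn":[0,0,1.2],"grip":0.2},{"slide":[2,25,10],"turn":[0,0,1.2],"grip":0.2},{"slide":[3,28,5],"turn":[0,0,1.2],"grip":0.2},{"slide":[3,28,0],"turn":[0,0,1.2],"grip":0.2}]'
python3 -m crank '[{"slide":[3,28,0],"turn":[0,0,1.2],"grip":0.2},{"slide":[3,28,0],"turn":[0,0,1.2],"grip":0.2},{"slide":[3,28,0],"turn":[0,0,1.2],"grip":0.2},{"slide":[3,28,0],"turn":[0,0,1.2],"grip":0.2},{"slide":[3,28,0],"turn":[0,0,1.2],"grip":0.2}]'
python3 -m crank '[{"slide":[3,28,0],"turn":[0,0,1.2],"grip":0.2},{"slide":[3,28,0],"turn":[0,0,1.2],"grip":0.2},{"slide":[3,25,0],"turn":[0,0,1.2],"grip":0.2},{"slide":[2,15,0],"turn":[0,0,1],"grip":0.2},{"slide":[0,0,0],"turn":[0,0,0],"grip":0.2}]'
```

```text
time_s: 9.95
position: [0.4513, -0.1527, 0.2468]
tcp_rot: [[-0.001, -0.198, -0.98], [-0.0, -0.98, 0.198], [-1.0, 0.0, 0.001]]
force: [0.7, 0.4, -0.8]
opening: 0.518
time_s: 10.37
position: [0.4635, -0.0058, 0.2438]
tcp_rot: [[-0.007, -0.092, -0.996], [0.002, -0.996, 0.092], [-1.0, -0.001, 0.007]]
force: [-0.2, -0.4, -0.2]
opening: 0.52
time_s: 10.78
position: [0.4707, 0.0999, 0.2397]
tcp_rot: [[-0.017, -0.002, -1.0], [0.003, -1.0, 0.002], [-1.0, -0.003, 0.017]]
force: [-0.0, 0.0, -1.1]
opening: 0.519
```

```bash
python3 -m crank '[{"slide":[6,20,0],"turn":[0,-1,0],"grip":0.2},{"slide":[6,20,0],"turn":[0,0,0],"grip":0.2},{"slide":[3,15,0],"turn":[0,0,0],"grip":0.2},{"slide":[0,0,0],"turn":[0,0,0],"grip":0.2},{"slide":[0,0,0],"turn":[0,0,0],"grip":0.2}]'
cat > rk.py <<'E'
from h import *
import sys
st=bot.read_state();print("tcp",st["position"].round(4) if hasattr(st["position"],"round") else st["position"],np.round(st["tcp_rot"],3).tolist(),st["time_s"])
for cam in("wrist","side","top"):
    im,d=bot.capture(cam);W=pts(cam,d,st);x,y,z=np.moveaxis(W,-1,0);g=im.astype(int).mean(-1)
    save(sys.argv[1]+cam+".png",im)
    zb=st["position"][2]-.052
    m=(d>0)&(abs(z-zb)<.012)&(x>.42)&(x<.65)&(abs(y-st["position"][1])<.045)&(g>110)
    if m.sum()>100: planerect(cam,m,zb,cam+" strip",st)
    for lo,hi in((.49,.518),(.535,.562)):
        b=(d>0)&(x>lo)&(x<hi)&(y>.08)&(y<.25)&(z>.046)&(z<.054)&(g<200)
        if b.sum()>40:
            q=W[b];f=np.polyfit(q[:,1],q[:,0],1);print(cam,"bar",b.sum(),"yaw",-np.degrees(f[0]).round(2),"x@.165",np.polyval(f,.165).round(4),"y",np.percentile(q[:,1],[1,99]).round(4))
    for nm,a in(("L end",(.22,.29)),("R end",(.04,.11))):
        b=(d>0)&(x>.475)&(x<.575)&(y>a[0])&(y<a[1])&(z>.035)&(z<.054)
        if b.sum()>20:print(cam,nm,np.percentile(W[b][:,1],[1,99]).round(4))
    for nm,o in(("rack",bot.spot_point(cam,"rack")[:1]),):
        for k in o:
            v,u=np.round(k["centre"]).astype(int);print(cam,nm,k["conf"],k["centre"],W[min(v,383),min(u,511)].round(3))
E
python3 rk.py r1
```

```text
time_s: 11.2
position: [0.4833, 0.1554, 0.2357]
tcp_rot: [[-0.008, -0.001, -1.0], [0.001, -1.0, 0.001], [-1.0, -0.001, 0.008]]
force: [-0.7, 0.5, -0.8]
opening: 0.518
tcp [0.4833 0.1554 0.2357] [[-0.008, -0.001, -1.0], [0.001, -1.0, 0.001], [-1.0, -0.001, 0.008]] 11.2
wrist strip centre [528.9 155.7] size [101.9  46.2] ang 0.96
wrist bar 767 yaw 1.11 x@.165 0.5049 y [0.0806 0.2492]
wrist bar 906 yaw 1.1 x@.165 0.5486 y [0.0808 0.2492]
wrist L end [0.2208 0.2614]
wrist R end [0.0608 0.1091]
wrist rack 0.48 [218.9, 459.8] [ 0.431 -0.056  0.014]
side strip centre [548.  157.3] size [61.3 49.1] ang 0.37
side L end [0.2208 0.2633]
side R end [0.0619 0.1083]
side rack 0.58 [291.7, 259.3] [0.524 0.158 0.003]
top strip centre [553.3 153.5] size [48.1 52.8] ang 89.92
top bar 56 yaw 1.8 x@.165 0.5029 y [0.0811 0.1193]
top bar 48 yaw -0.35 x@.165 0.5493 y [0.0816 0.2346]
top R end [0.0583 0.1089]
top rack 0.72 [188.1, 139.6] [0.491 0.068 0.277]
```

View pics/r1wrist.png

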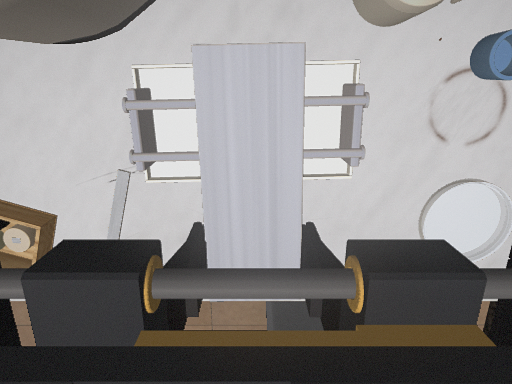

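The strip yaw (0.96°) matches the rack (1.1°), with the bars at rows 102 and 155. I'll correct position and tilt, then descend. I'll bias the target about 2 mm toward the robot so the fingers clear the near bar.

```bash
python3 -m crank '[{"slide":[3,6,-10],"turn":[0,-0.6,0.1],"grip":0.2},{"slide":[0,0,-20],"turn":[0,0,0],"grip":0.2},{"slide":[0,0,-20],"turn":[0,0,0],"grip":0.2},{"slide":[0,0,-10],"turn":[0,0,0],"grip":0.2},{"slide":[0,0,0],"turn":[0,0,0],"grip":0.2}]'
```

```text
time_s: 11.92
position: [0.4886, 0.1583, 0.1766]
tcp_rot: [[0.011, -0.006, -1.0], [0.002, -1.0, 0.006], [-1.0, -0.002, -0.011]]
force: [0.5, -0.4, -1.6]
opening: 0.521
```

```bash
python3 -m crank '[{"slide":[-2,3,-10],"turn":[0,0.6,0.3],"grip":0.2},{"slide":[0,0,-15],"turn":[0,0,0],"grip":0.2},{"slide":[0,0,-10],"turn":[0,0,0],"grip":0.2},{"slide":[0,0,0],"turn":[0,0,0],"grip":0.2},{"slide":[0,0,0],"turn":[0,0,0],"grip":0.2}]'
```

```text
time_s: 12.33
position: [0.4878, 0.1606, 0.1409]
tcp_rot: [[0.002, -0.003, -1.0], [0.002, -1.0, 0.003], [-1.0, -0.002, -0.002]]
force: [0.6, -0.6, -0.7]
opening: 0.521
```

```bash
python3 rk.py r2 | grep -v rack
```

```text
tcp [0.4878 0.1606 0.1409] [[0.002, -0.003, -1.0], [0.002, -1.0, 0.003], [-1.0, -0.002, -0.002]] 12.3333
wrist strip centre [534. 161.] size [101.9  46.3] ang 1.0
wrist bar 2214 yaw 1.1 x@.165 0.5052 y [0.0812 0.2488]
wrist bar 2688 yaw 1.07 x@.165 0.5487 y [0.0812 0.2491]
wrist L end [0.221  0.2612]
wrist R end [0.061  0.1089]
side strip centre [553.  160.5] size [62.  48.8] ang 0.36
side L end [0.2211 0.2634]
side R end [0.0626 0.1025]
top strip centre [557.7 160. ] size [47.9 54.2] ang 89.72
top bar 98 yaw 1.01 x@.165 0.548 y [0.0805 0.2073]
top R end [0.0585 0.1077]
```

```bash
python3 -m crank '[{"slide":[-0.5,0.5,-8],"turn":[0,0.1,0.1],"grip":0.2},{"slide":[0,0,-8],"turn":[0,0,0],"grip":0.2},{"slide":[0,0,0],"turn":[0,0,0],"grip":0.2}]';python3 -m crank '[{"slide":[0,0,-4],"turn":[0,0,0],"grip":0.2},{"slide":[0,0,-4],"turn":[0,0,0],"grip":0.2},{"slide":[0,0,0],"turn":[0,0,0],"grip":0.2}]'
```

```text
time_s: 12.88
position: [0.4883, 0.1614, 0.1257]
tcp_rot: [[0.006, -0.0, -1.0], [0.002, -1.0, 0.0], [-1.0, -0.002, -0.006]]
force: [0.3, 0.0, -1.0]
opening: 0.522
time_s: 13.13
position: [0.4879, 0.1614, 0.116]
tcp_rot: [[0.004, -0.0, -1.0], [0.002, -1.0, 0.0], [-1.0, -0.002, -0.004]]
force: [-0.2, 0.6, -0.8]
opening: 0.523
```

```bash
python3 -m crank '[{"slide":[-0.7,0,-4],"turn":[0,0.2,0],"grip":0.2},{"slide":[0,0,-3],"turn":[0,0,0],"grip":0.2},{"slide":[0,0,0],"turn":[0,0,0],"grip":0.2}]';python3 -m crank '[{"slide":[0,0,-1.5],"turn":[0,0,0],"grip":0.2},{"slide":[0,0,0],"turn":[0,0,0],"grip":0.2}]'
```

```text
time_s: 13.38
position: [0.4871, 0.1614, 0.1079]
tcp_rot: [[-0.0, -0.0, -1.0], [0.002, -1.0, 0.0], [-1.0, -0.002, 0.0]]
force: [-0.6, -0.4, -0.4]
opening: 0.52
time_s: 13.55
position: [0.487, 0.1614, 0.1061]
tcp_rot: [[-0.001, -0.0, -1.0], [0.002, -1.0, 0.0], [-1.0, -0.002, 0.001]]
force: [0.5, -0.2, -0.5]
opening: 0.519
```

```bash
python3 -m crank '[{"slide":[0,0,-0.8],"turn":[0,0,0],"grip":0.2},{"slide":[0,0,0],"turn":[0,0,0],"grip":0.2}]';python3 -m crank '[{"slide":[0,0,-0.8],"turn":[0,0,0],"grip":0.2},{"slide":[0,0,0],"turn":[0,0,0],"grip":0.2}]'
```

```text
time_s: 13.72
position: [0.4872, 0.1614, 0.1053]
tcp_rot: [[-0.0, -0.0, -1.0], [0.002, -1.0, 0.0], [-1.0, -0.002, 0.0]]
force: [-0.5, 0.1, -0.7]
opening: 0.516
time_s: 13.88
position: [0.4873, 0.1614, 0.1047]
tcp_rot: [[0.0, -0.0, -1.0], [0.002, -1.0, 0.0], [-1.0, -0.002, -0.0]]
force: [-0.7, 1.0, -1.1]
opening: 0.518
```

```bash
python3 -m crank '[{"slide":[0,0,-0.7],"turn":[0,0,0],"grip":0.2},{"slide":[0,0,0],"turn":[0,0,0],"grip":0.2}]';python3 -m crank '[{"slide":[0,0,-0.6],"turn":[0,0,0],"grip":0.2},{"slide":[0,0,0],"turn":[0,0,0],"grip":0.2}]'
```

```text
time_s: 14.05
position: [0.4874, 0.1614, 0.1041]
tcp_rot: [[0.001, -0.0, -1.0], [0.002, -1.0, 0.0], [-1.0, -0.002, -0.001]]
force: [-0.8, -0.0, -0.6]
opening: 0.519
time_s: 14.22
position: [0.4875, 0.1615, 0.1039]
tcp_rot: [[0.001, -0.0, -1.0], [0.002, -1.0, 0.0], [-1.0, -0.002, -0.001]]
force: [-0.1, -0.5, 0.2]
opening: 0.523
```

```bash
python3 -m crank '[{"slide":[0,0,-0.8],"turn":[0,0,0],"grip":0.2},{"slide":[0,0,0],"turn":[0,0,0],"grip":0.2}]';python3 -m crank '[{"slide":[0,0,-0.8],"turn":[0,0,0],"grip":0.2},{"slide":[0,0,0],"turn":[0,0,0],"grip":0.2}]'; python3 rk.py r3 | grep strip
```

```text
time_s: 14.38
position: [0.4874, 0.1615, 0.1038]
tcp_rot: [[0.001, 0.0, -1.0], [0.002, -1.0, 0.0], [-1.0, -0.002, -0.001]]
force: [-1.0, -0.7, 1.4]
opening: 0.515
time_s: 14.55
position: [0.4874, 0.1614, 0.1037]
tcp_rot: [[0.002, 0.0, -1.0], [0.002, -1.0, -0.0], [-1.0, -0.002, -0.002]]
force: [0.3, -0.9, 3.0]
opening: 0.518
wrist strip centre [533.9 161.5] size [101.8  88.7] ang 0.06
side strip centre [551.4 161.9] size [75.1 74.9] ang 49.07
top strip centre [557.3 157.7] size [56.2 81.3] ang 5.01
```

Contact is established (3 N). I'll release slowly and rise straight up.

```bash
python3 -m crank '[{"slide":[0,0,0],"turn":[0,0,0],"grip":0.56},{"slide":[0,0,0],"turn":[0,0,0],"grip":0.6},{"slide":[0,0,0],"turn":[0,0,0],"grip":0.7},{"slide":[0,0,0],"turn":[0,0,0],"grip":0.75},{"slide":[0,0,0],"turn":[0,0,0],"grip":0.75}]';python3 -m crank '[{"slide":[0,0,0],"turn":[0,0,0],"grip":0.75},{"slide":[0,0,5],"turn":[0,0,0],"grip":0.75},{"slide":[0,0,15],"turn":[0,0,0],"grip":0.75},{"slide":[0,0,25],"turn":[0,0,0],"grip":0.75},{"slide":[0,0,30],"turn":[0,0,0],"grip":0.75}]';python3 -m crank '[{"slide":[0,0,30],"turn":[0,0,0],"grip":0.75},{"slide":[-10,-30,15],"turn":[0,0,0],"grip":0.75},{"slide":[-15,-40,0],"turn":[0,0,0],"grip":0.75},{"slide":[-15,-40,0],"turn":[0,0,0],"grip":0.75},{"slide":[-15,-40,0],"turn":[0,0,0],"grip":0.75}]';python3 -m crank '[{"slide":[0,-40,0],"turn":[0,0,0],"grip":0.75},{"slide":[0,-40,0],"turn":[0,0,0],"grip":0.75},{"slide":[0,-40,0],"turn":[0,0,0],"grip":0.75},{"slide":[0,-30,0],"turn":[0,0,0],"grip":0.75},{"slide":[0,0,0],"turn":[0,0,0],"grip":0.75}]'
python3 - <<'E'
from h import *
ims=[]
for c in("top","side"):
    im,d=bot.capture(c);W=pts(c,d);x,y,z=np.moveaxis(W,-1,0);g=im.astype(int).mean(-1);ims.append(im)
    m=(d>0)&(x>.43)&(x<.62)&(y>.125)&(y<.2)&(z>.0505)&(z<.06)
    print(c,m.sum(),"z",np.percentile(z[m],[5,50,95]).round(4));planerect(c,m,.054,"strip")
    q=W[m];A=np.c_[q[:,:2],np.ones(len(q))];f=np.linalg.lstsq(A,q[:,2],rcond=None)[0];print("slopes deg",np.degrees(f[:2]).round(2))
    for lo,hi in((.49,.518),(.535,.562)):
        b=(x>lo)&(x<hi)&(y>.08)&(y<.25)&(abs(y-.162)>.03)&(z>.046)&(z<.0535)
        q=W[b];f=np.polyfit(q[:,1],q[:,0],1);print("bar yaw",-np.degrees(f[0]).round(2),"x@.162",np.polyval(f,.162).round(4))
    for t in("petri_dish","mould_cup","wash_bottle"):
        for o in bot.outline_of(c,t)[:1]: print(t,np.round(np.median(W[o["pixels"]&(d>0)],0),3))
save("f.png",np.hstack([cv2.resize(ims[0][130:260,60:260],(400,260)),cv2.resize(ims[1][200:370,160:360],(400,340))[:260]]))
E
```

```text
time_s: 15.27
position: [0.488, 0.1615, 0.1024]
tcp_rot: [[0.002, -0.0, -1.0], [0.002, -1.0, 0.0], [-1.0, -0.002, -0.002]]
force: [-0.8, -0.5, 0.4]
opening: 0.716
time_s: 15.68
position: [0.484, 0.1608, 0.1741]
tcp_rot: [[-0.013, -0.001, -1.0], [0.001, -1.0, 0.001], [-1.0, -0.001, 0.013]]
force: [-0.1, -0.1, 0.2]
opening: 0.752
time_s: 16.1
position: [0.435, 0.014, 0.2297]
tcp_rot: [[0.012, 0.014, -1.0], [0.001, -1.0, -0.014], [-1.0, -0.001, -0.012]]
force: [1.9, 0.2, -1.0]
opening: 0.755
time_s: 16.52
position: [0.4305, -0.1478, 0.233]
tcp_rot: [[0.016, 0.01, -1.0], [-0.004, -1.0, -0.01], [-1.0, 0.004, -0.016]]
force: [0.5, 0.2, 0.3]
opening: 0.748
top 969 z [0.051  0.0531 0.0557]
strip centre [524.  158.7] size [121.6  49.5] ang 0.85
slopes deg [ 0.   -0.29]
bar yaw 1.23 x@.162 0.5036
bar yaw 1.08 x@.162 0.5478
petri_dish [ 0.386 -0.064  0.016]
mould_cup [ 0.588 -0.065  0.01 ]
wash_bottle [0.632 0.029 0.071]
side 1046 z [0.0519 0.0541 0.0562]
strip centre [522.  168.8] size [121.4  63.5] ang 2.64
slopes deg [-0.02 -0.13]
bar yaw 0.98 x@.162 0.5029
bar yaw 0.76 x@.162 0.5468
petri_dish [ 0.425 -0.056  0.016]
mould_cup [ 0.584 -0.058  0.019]
wash_bottle [0.637 0.057 0.066]
```

View pics/f.png

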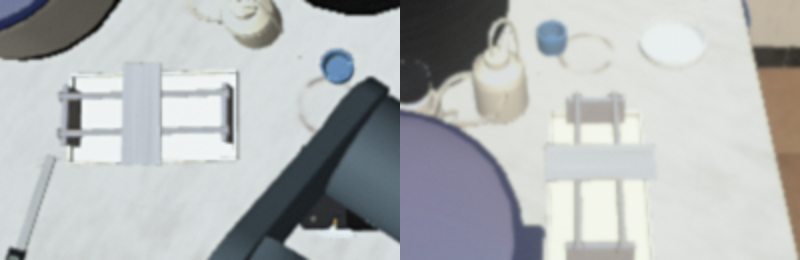

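The strip lies flat and square across both bars. Top view: rack at cols 60–238, strip at cols 122–160. Side view: strip crosses both bars, bystanders unmoved. Handing in.

```bash
python3 -m crank '[{"slide":[0,0,0],"turn":[0,0,0],"grip":0.75},{"slide":[0,0,0],"turn":[0,0,0],"grip":0.75}]'; python3 -c "
from rig import bot
print(bot.hand_in())"
```

```text
time_s: 17.08
position: [0.4291, -0.1386, 0.2321]
tcp_rot: [[0.011, 0.021, -1.0], [0.001, -1.0, -0.021], [-1.0, -0.001, -0.011]]
force: [0.4, 0.3, 1.2]
opening: 0.749
the job is handed in; nothing more can be done
None
```

The job is handed in at about 17 s of the 58 s allowed, with the strip on the rack and the arm clear of everything.

**What I did:** I pushed the strip from behind with both fingertips until about 38–40 mm stuck out over the front. It rested there untouched for over 2 s. I then gripped the free end by its sides, carried it high to the rack and lowered it until it just touched (about 3 N) before letting go.

**Last checks:**
- **Lie of the strip:** it is flat, with slopes under 0.3°, and its top is at about 54 mm. Its yaw of about 0.9° matches the rack's 1.1°.
- **Centring:** it sits about 2 mm toward the robot in x, which I chose so the fingers would clear the near bar. In y it is within about 1 mm by the top and wrist views.
- **Bystanders:** the side camera shows the petri dish, cup and wash bottle where they were.

**Checks that disagreed:**
- **Strip, side camera:** its last fit of the strip was too wide (63 mm instead of 46), so I did not use its y value or its 2.6° yaw.
- **Petri dish, top camera:** it read about 38 mm off, which I put down to the arm partly hiding the dish. The side camera showed no change.

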